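Find, nip up and flag the loose clamp lever

TASK

One of the three mould clamps on the bench has worked loose. Feel the levers by pressing on their handles lightly and clockwise (seen from above): a tight one holds and must not be forced round, and when you find the one that gives way, keep turning it just until it comes up firm, without forcing it further. Then flag that clamp by standing the tall plain steel cup upright on the middle of the round pad on its base, let go, and leave everything else where it is.

Things in the scene. Friction and masses are not known exactly. Their poses are not given: they have to be found in the camera images.
- clamp_a: fixed clamp: aluminium base (84 x 153 mm, 10 mm thick), on it a white round mould (62 mm across) held down by a lever nut on an upright stud. Origin: stud axis at bench height; z up; the round pad lies to its -y. Which clamp is loose cannot be seen. A tall fixed rig stands behind the clamps, from x = 0.59 in the base frame: keep the gripper clear of it
- nut_a (a point): dark steel nut of clamp_a (25 mm across, top 58 mm above the bench) on the stud axis; this point is 47 mm up, its -x axis points along the unloaded lever. Clockwise from above tightens. A tight nut stays put up to some 20 N on the handle; the loose one turns at 1 to 2 N, then stops dead 0.6 to 0.95 rad on
- handle_a (a point): middle of the upright black handle (18 mm across, clear from 53 to 85 mm above the bench) on the lever of nut_a; 66 mm above the bench, 50 mm from the stud axis. The lever is a spring: pressed sideways, the handle gives 0.9 mm per N against its nut and springs back; 4 to 8 N is a good firm press, 10 mm (11 N) of give is too much
- pad_a (a point): centre of the top of the flat round black rubber pad (76 mm across, top 13 mm above the bench) on the base of clamp_a
- clamp_b: fixed clamp: aluminium base (84 x 153 mm, 10 mm thick), on it a white round mould (62 mm across) held down by a lever nut on an upright stud. Origin: stud axis at bench height; z up; the round pad lies to its -y. Which clamp is loose cannot be seen. A tall fixed rig stands behind the clamps, from x = 0.59 in the base frame: keep the gripper clear of it
- nut_b (a point): dark steel nut of clamp_b (25 mm across, top 58 mm above the bench) on the stud axis; this point is 47 mm up, its -x axis points along the unloaded lever. Clockwise from above tightens. A tight nut stays put up to some 20 N on the handle; the loose one turns at 1 to 2 N, then stops dead 0.6 to 0.95 rad on
- handle_b (a point): middle of the upright black handle (18 mm across, clear from 53 to 85 mm above the bench) on the lever of nut_b; 66 mm above the bench, 50 mm from the stud axis. The lever is a spring: pressed sideways, the handle gives 0.9 mm per N against its nut and springs back; 4 to 8 N is a good firm press, 10 mm (11 N) of give is too much
- pad_b (a point): centre of the top of the flat round black rubber pad (76 mm across, top 13 mm above the bench) on the base of clamp_b
- clamp_c: fixed clamp: aluminium base (84 x 153 mm, 10 mm thick), on it a white round mould (62 mm across) held down by a lever nut on an upright stud. Origin: stud axis at bench height; z up; the round pad lies to its -y. Which clamp is loose cannot be seen. A tall fixed rig stands behind the clamps, from x = 0.59 in the base frame: keep the gripper clear of it
- nut_c (a point): dark steel nut of clamp_c (25 mm across, top 58 mm above the bench) on the stud axis; this point is 47 mm up, its -x axis points along the unloaded lever. Clockwise from above tightens. A tight nut stays put up to some 20 N on the handle; the loose one turns at 1 to 2 N, then stops dead 0.6 to 0.95 rad on
- handle_c (a point): middle of the upright black handle (18 mm across, clear from 53 to 85 mm above the bench) on the lever of nut_c; 66 mm above the bench, 50 mm from the stud axis. The lever is a spring: pressed sideways, the handle gives 0.9 mm per N against its nut and springs back; 4 to 8 N is a good firm press, 10 mm (11 N) of give is too much
- pad_c (a point): centre of the top of the flat round black rubber pad (76 mm across, top 13 mm above the bench) on the base of clamp_c
- tall_cup_mid (a point): centre, half-way up, of the tall narrow plain steel cup that serves as the flag (48 mm across, 66 mm high, standing upright on the bench, 0.2 kg); 33 mm above its foot, z along its axis
- low_cup: bystander, not to be moved: wide low steel cup with a red band, 64 mm across, 40 mm high; origin at the centre of its underside
- resin_cup: bystander, not to be moved: clear resin mould cup, 54 mm across, 36 mm high; origin at the centre of its underside
- tape: bystander, not to be moved: roll of black tape lying flat, 80 mm across, 24 mm high; origin at the centre of its underside
- spool: bystander, not to be moved: solder spool, 55 mm across, 38 mm high; origin at the centre of its underside
- motor: bystander, not to be moved: small stepper motor, 67 x 42 x 42 mm; origin at the centre of its underside
- mouse: bystander, not to be moved: computer mouse, 99 x 56 x 41 mm; origin at the centre of its underside
- resin_dish: bystander, not to be moved: wide resin cup, 86 mm across, 30 mm high; origin at the centre of its underside
- tall_cup: the same tall cup; origin at the centre of its underside
Things that resemble listed ones, but are neither listed nor needed, are in the scene too. Leave any orange or turquoise look-alike of the tall_cup alone.

How it is judged:
By the outcome, as a careful person would: the job done as asked, in the order asked, and still so for the second after the job is handed in, with the robot touching nothing.
It also fails if it takes over 64 s, if anything falls off the work surface, if the arm or the gripper's body presses on something with over 40 N, if the wrist force passes 120 N, or if a joint passes its speed limit or range.

ROBOT

A 6-joint arm with a two-finger parallel gripper is mounted at the origin on a cart in front of the work surface, level with it; the furniture and walls round the work are solid. World frame = base frame: x ahead of the robot, y to its left, z up, the work surface at z = 0. Lengths are in m, angles in degrees, forces in N, time in s.
With the tool pointing down it reaches from about 0.35 to 0.875 m from the base axis. Payload 4.2 kg.
Tool frame: the origin (TCP) lies midway between the tips of the shut fingers; the grasp point (between the pads) lies 19 mm behind it; z points along the fingers, y is the direction in which the jaws open and shut (so a half turn about z gives the same grasp; the last joint's range is limited). The gripper opens to 87 mm and grips with 3 to 60 N. Pads are 19 mm wide; open, the fingers measure 117 mm over their backs; the gripper's body (75 mm by 190 mm) begins 51 mm behind the grasp point.
Start: joints at [86.322, 22.042, 0.453, 0, -68.411, -14.817], TCP at [0.198, 0.593, 0.223] pointing down, gripper open.
Joint ranges: [-179.83, 179.83], [-69.29, 118.12], [-61.27, 80.66], [-181.25, 117.63], [-171.15, -9.14], [-177.46, 177.46]. Speed limits (degrees/s): [159.86, 159.86, 180, 180, 180, 180].

INTERFACE

Orientations are given as a 3x3 rotation matrix whose columns are the frame's x, y, z axes.
In Python, from station import r gives the robot as it stands.
- The arm moves only by the tool play_rows, never from a script. Its argument "commands" is a list that holds one entry, the list of rows, each a list of 7 numbers: the shift along the world's x, y, z in m, then the turn, a rotation vector about the world's x, y, z in rad, then the closure, from 0 (fully open) to 1 (shut). A call has 1 to 5 rows; each row is the pose to reach, as a shift and turn from the pose commanded when the call began; what a row does not reach only later rows make up. A row lasts 1/10 s, in which the tool goes at most 50 mm and 8.59 degrees, less where a joint would pass 70% of its speed; a pose out of reach is approached as far as the arm can. A call with a gripper value outside its range is refused whole. The fingers move at their own pace and stop on an object; the grip force is fixed at half the most. Time passes only in rows, so rows that repeat a pose let the fingers close. It gives the time, the measured TCP pose, the force and the opening at its end, in the units of the state.
- r.sense(): the state, without advancing time (a new reading comes with each control period).
- r.capture(name): name is "scene" or "top" or "wrist"; returns a dict with "image" (400x640x3 uint8, red, green, blue), "range_z" (400x640 float32, m along the optical axis (not along the pixel's ray), 0 where there is no reading), "intrinsics" (3x3 intrinsics, pixels), "extrinsics" (4x4, takes a point from camera to world coordinates); the wrist camera has in their place "mount" (4x4, takes a point from camera to tool coordinates, whose origin is the TCP and whose axes are the flange's). Camera axes: x right, y up, looking along -z (the intrinsics and any distortion apply to the point x, -y, -z); pixel columns grow to the right and rows downward; lengths in m; the calibration is good to about 2 mm. A picture is of the moment at which its call begins: read the wrist's pose just before it.
- r.finish_job(): hands the job in, once; it reports no verdict.
The state is a dict: "time_s": time; "joints": joint angles; "joint_velocities": joint speeds; "effort": joint torques, N m; "tcp_pos": TCP position; "ee_rot": TCP orientation; "wrist_force": force on the tool from outside, world axes, zero at the start; "moment": the same for the moment, N m; "gripper_width": opening from 0.0 (shut) to 1.0 (fully open).
Only numpy, scipy, OpenCV 4.12 (cv2) and the standard library are available. Lean on these libraries where they do the work, as an engineer would, in place of code of your own. Each camera call takes 0.05 s, during which the arm holds its last target. There are 200 camera calls.

## Working session

There is one attempt and no reset: what is moved stays moved. The work goes in short steps, Python scripts to look and compute and a tool call to move; the robot and the scene stay as the last step left them, time stands still between calls to the robot, and variables do not carry over. Pictures are saved under pics/ and viewed, about 8 in all and at most 12, crops included, and the job is handed in when it is done.

Besides the shell and the picture viewer there is one more tool, called after "Request:" by a JSON object that holds its "fn" and its "kwargs", one argument or row to a line. play_rows: Moves the arm, as the interface text tells. Its arguments: {"type":"object","properties":{"commands":{"type":"array","items":{"type":"array","items":{"type":"array","items":{"type":"number"}}}}},"required":["commands"]}

```bash
mkdir -p pics
cat > h.py <<'E'
import numpy as np, cv2
from station import r
def cap(n):
    s=r.sense(); c=r.capture(n)
    if 'extrinsics' in c: T=np.array(c['extrinsics'])
    else:
        W=np.eye(4); W[:3,:3]=np.array(s['ee_rot']); W[:3,3]=s['tcp_pos']; T=W@np.array(c['mount'])
    return c,T
def xyz(c,T):
    K=np.array(c['intrinsics']); z=c['range_z']; v,u=np.mgrid[0:400,0:640]
    x=(u-K[0,2])/K[0,0]*z; y=-(v-K[1,2])/K[1,1]*z
    return np.stack([x,y,-z],-1)@T[:3,:3].T+T[:3,3]
def ray(c,T,u,v,h):
    K=np.array(c['intrinsics']); d=T[:3,:3]@np.array([(u-K[0,2])/K[0,0],-(v-K[1,2])/K[1,1],-1]); o=T[:3,3]
    return o+d*(h-o[2])/d[2]
def save(c,f,box=None,k=1):
    im=c['image'][:,:,::-1]
    if box: im=im[box[1]:box[3],box[0]:box[2]]
    cv2.imwrite('pics/'+f,cv2.resize(im,None,fx=k,fy=k,interpolation=cv2.INTER_CUBIC))
E
python3 - <<'E'
from h import *
for n in('scene','top'):
    c,T=cap(n); save(c,n+'1.png'); print(n,c['intrinsics'],T.round(3),[k for k in c])
    np.savez('%s.npz'%n,image=c['image'],range_z=c['range_z'],K=c['intrinsics'],T=T)
s=r.sense(); print(s)
E
```

```text
scene [[467.89334369   0.         321.47335779]
 [  0.         467.89334369 207.14299753]
 [  0.           0.           1.        ]] [[ 0.909  0.276 -0.313  0.164]
 [-0.417  0.633 -0.652 -1.092]
 [ 0.018  0.723  0.69   0.983]
 [ 0.     0.     0.     1.   ]] ['image', 'range_z', 'intrinsics', 'extrinsics']
top [[508.63501305   0.         316.4962323 ]
 [  0.         508.63501305 203.916872  ]
 [  0.           0.           1.        ]] [[-0.002  0.999 -0.054  0.476]
 [-1.    -0.003 -0.019 -0.237]
 [-0.02   0.054  0.998  1.526]
 [ 0.     0.     0.     1.   ]] ['image', 'range_z', 'intrinsics', 'extrinsics']
{'time_s': 0.1, 'joints': array([ 8.63217434e+01,  2.20860357e+01,  3.87653924e-01, -2.63738058e-02,
       -6.84115183e+01, -1.48126918e+01]), 'joint_velocities': array([-0.00557859, -0.02518296,  0.16907104,  0.21330608,  0.06493619,
        0.11368957]), 'effort': array([ 4.64223303e-04, -3.91687882e+01,  1.87935305e+01,  4.23180968e+00,
        1.34872008e-02, -7.26837879e-05]), 'tcp_pos': array([0.19806937, 0.5922121 , 0.22156994]), 'ee_rot': array([[ 9.48319933e-01, -3.17315303e-01, -5.50189309e-04],
       [-3.17315771e-01, -9.48318060e-01, -1.88667068e-03],
       [ 7.69150189e-05,  1.96375115e-03, -9.99998069e-01]]), 'wrist_force': array([-0.20936205, -0.56668318, -0.23719141]), 'moment': array([ 0.00603254,  0.00730516, -0.05638621]), 'gripper_width': 0.9979043870835193}
```

View pics/scene1.png

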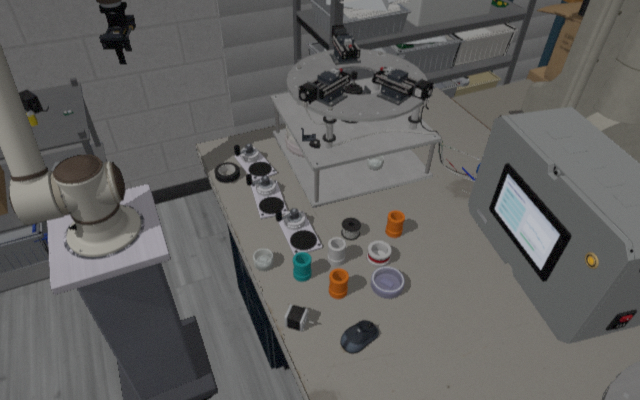

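View pics/top1.png

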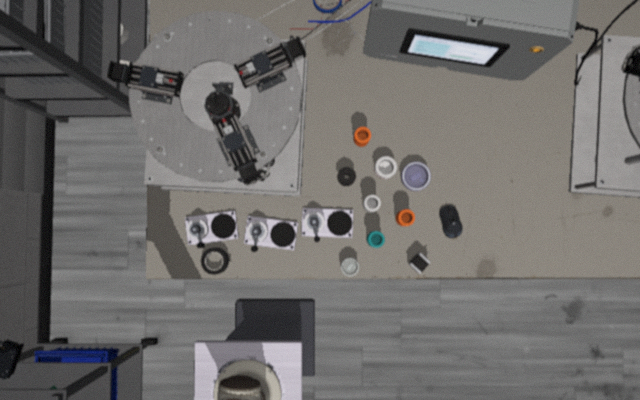

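The scene view shows three clamps in a row with a rig behind. In the top view the pads are at about (223,224), (283,234) and (340,222). The tall plain cup is at about (372,203). I'll crop in for detail.

Run:
```python
from h import *
d=np.load('top.npz'); c={'image':d['image'],'range_z':d['range_z'],'intrinsics':d['K']};T=d['T']
save(c,'topcrop.png',(175,150,415,285),3.3)
P=xyz(c,T)
# pads: dark at z~13mm ; handles: z~85 dark
g=c['image'].max(2)
for name,h,lo,hi,m in [('pad',.013,.005,.022,g<60),('hand',.085,.066,.1,P[...,2]>0),('nut',.058,.048,.066,P[...,2]>0),('cup',.066,.05,.08,g>0)]:
    k=((P[...,2]>lo)&(P[...,2]<hi)&m&(P[...,0]<.58)&(P[...,0]>.25)&(P[...,1]>-.45)&(P[...,1]<.2)).astype(np.uint8)
    n,L,S,C=cv2.connectedComponentsWithStats(k)
    for i in range(1,n):
        if S[i,4]>8: print(name,S[i,4],C[i].round(1),ray(c,T,*C[i],h).round(4),np.median(P[L==i],0).round(3))
```

```text
pad 412 [339.1 222.8] [ 0.501  -0.2744  0.013 ] [ 0.5   -0.274  0.013]
pad 415 [222.9 225.6] [0.4935 0.0722 0.013 ] [0.492 0.072 0.013]
pad 411 [282.3 234. ] [ 0.468  -0.1053  0.013 ] [ 0.468 -0.104  0.013]
pad 37 [225.3 256.4] [0.4019 0.0645 0.013 ] [0.404 0.064 0.019]
pad 11 [216.4 271.7] [0.3567 0.0907 0.013 ] [0.357 0.087 0.019]
hand 33 [376.8 202.5] [ 0.557  -0.3796  0.085 ] [ 0.559 -0.382  0.068]
hand 22 [366.  202.2] [ 0.558  -0.3488  0.085 ] [ 0.561 -0.35   0.067]
hand 18 [382.4 237.4] [ 0.4582 -0.3945  0.085 ] [ 0.458 -0.396  0.068]
hand 32 [316.5 238.5] [ 0.4556 -0.2084  0.085 ] [ 0.456 -0.208  0.084]
hand 12 [369.2 239. ] [ 0.4539 -0.3573  0.085 ] [ 0.455 -0.359  0.068]
hand 34 [199.8 244.5] [0.4392 0.1231 0.085 ] [0.439 0.123 0.083]
hand 9 [378.9 245. ] [ 0.4369 -0.3843  0.085 ] [ 0.436 -0.386  0.068]
hand 33 [253.8 248. ] [ 0.4291 -0.0306  0.085 ] [ 0.429 -0.031  0.084]
nut 10 [368.2 196.8] [ 0.5751 -0.3575  0.058 ] [ 0.574 -0.357  0.064]
nut 10 [374.2 196.5] [ 0.5759 -0.3748  0.058 ] [ 0.576 -0.374  0.063]
nut 19 [378.1 202.6] [ 0.5583 -0.3859  0.058 ] [ 0.557 -0.385  0
[... 410 characters left out ...]
61  0.064]
nut 13 [379.1 232.5] [ 0.472  -0.3879  0.058 ] [ 0.471 -0.387  0.064]
nut 13 [369.9 242. ] [ 0.4449 -0.3614  0.058 ] [ 0.445 -0.361  0.065]
nut 26 [379.7 242.8] [ 0.4424 -0.3895  0.058 ] [ 0.442 -0.392  0.063]
cup 129 [372.1 202.3] [ 0.5587 -0.3678  0.066 ] [ 0.559 -0.368  0.066]
cup 31 [399.5 216.7] [ 0.5172 -0.4457  0.066 ] [ 0.516 -0.447  0.066]
cup 80 [314.  223.8] [ 0.4974 -0.2011  0.066 ] [ 0.501 -0.201  0.057]
cup 78 [195.3 230.7] [0.4783 0.1412 0.066 ] [0.48  0.142 0.057]
cup 87 [255.5 235. ] [ 0.4656 -0.0328  0.066 ] [ 0.471 -0.033  0.058]
cup 127 [376.2 238.6] [ 0.4547 -0.3787  0.066 ] [ 0.454 -0.381  0.066]
cup 18 [202.6 244.2] [0.4397 0.1198 0.066 ] [0.44  0.119 0.067]
```

View pics/topcrop.png

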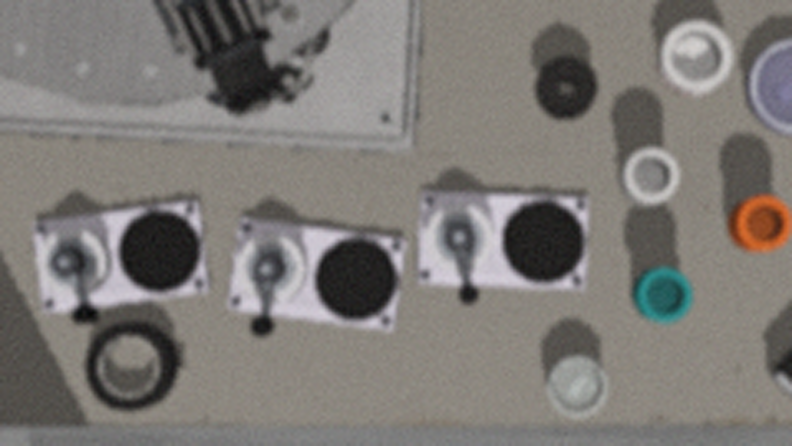

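The crop shows clamps L, M and R left to right. All levers point to -x, so clockwise means pushing the handles to +y. I'll start with clamp L: fingers shut, approaching from its -y side.

Request:
{"fn": "play_rows", "kwargs": {
  "commands": [
    [[0.108,-0.226,0,0,0,0.323,1],[0.108,-0.226,0,0,0,0.323,1],[0.108,-0.226,0,0,0,0.323,1],[0.108,-0.226,0,0,0,0.323,1],[0.108,-0.226,0,0,0,0.323,1]]
  ]
}}

```text
time_s: 0.6
tcp_pos: [0.3063, 0.365, 0.2222]
ee_rot: [[1.0, 0.001, -0.0], [0.001, -1.0, -0.001], [-0.0, 0.001, -1.0]]
wrist_force: [1.4, -0.6, 0.4]
gripper_width: 0.632
```

Request:
{"fn": "play_rows", "kwargs": {
  "commands": [
    [[0.108,-0.226,0,0,0,0,1],[0.108,-0.226,0,0,0,0,1],[0.108,-0.226,0,0,0,0,1],[0.108,-0.226,0,0,0,0,1],[0.108,-0.226,0,0,0,0,1]]
  ]
}}

```text
time_s: 1.1
tcp_pos: [0.414, 0.1396, 0.2226]
ee_rot: [[1.0, 0.001, 0.0], [0.001, -1.0, 0.0], [0.0, -0.0, -1.0]]
wrist_force: [0.8, 1.1, 0.0]
gripper_width: 0.174
```

Request:
{"fn": "play_rows", "kwargs": {
  "commands": [
    [[0.025,-0.055,0,0,0,0,1],[0.025,-0.055,-0.04,0,0,0,1],[0.025,-0.055,-0.04,0,0,0,1]]
  ]
}}

```text
time_s: 1.4
tcp_pos: [0.4358, 0.0832, 0.1784]
ee_rot: [[1.0, -0.005, -0.01], [-0.005, -1.0, -0.004], [-0.01, 0.004, -1.0]]
wrist_force: [-0.6, -0.2, -0.0]
gripper_width: 0.01
```

Run:
```python
from h import *
c,T=cap('wrist'); save(c,'w1.png'); P=xyz(c,T)
print(r.sense()['wrist_force'],T.round(3))
for n,lo,hi,h in [('hand',.072,.1,.085),('nut',.05,.066,.058)]:
    k=((P[...,2]>lo)&(P[...,2]<hi)).astype(np.uint8)
    nn,L,S,C=cv2.connectedComponentsWithStats(k)
    for i in range(1,nn):
        if S[i,4]>40: print(n,S[i],C[i].round(1),ray(c,T,*C[i],h).round(4),np.median(P[L==i],0).round(3))
```

```text
[ 0.20945379 -0.35852307  0.46621491] [[-0.005  0.962  0.275  0.508]
 [-1.    -0.006  0.002  0.083]
 [ 0.004 -0.275  0.962  0.34 ]
 [ 0.     0.     0.     1.   ]]
hand [256 184  22  22 365] [266.2 194.7] [0.4398 0.1248 0.085 ] [0.44  0.125 0.084]
hand [430 194  24  23 397] [441.8 205.2] [ 0.4296 -0.0252  0.085 ] [ 0.429 -0.026  0.084]
nut [ 614  100   26   81 1254] [627.  135.9] [ 0.4851 -0.1956  0.058 ] [ 0.49  -0.199  0.056]
nut [230 126  50  68 992] [250.7 150.4] [0.4739 0.1412 0.058 ] [0.478 0.141 0.057]
nut [ 423  132   33   76 1047] [437.4 158.7] [ 0.4656 -0.028   0.058 ] [ 0.471 -0.028  0.057]
```

View pics/w1.png

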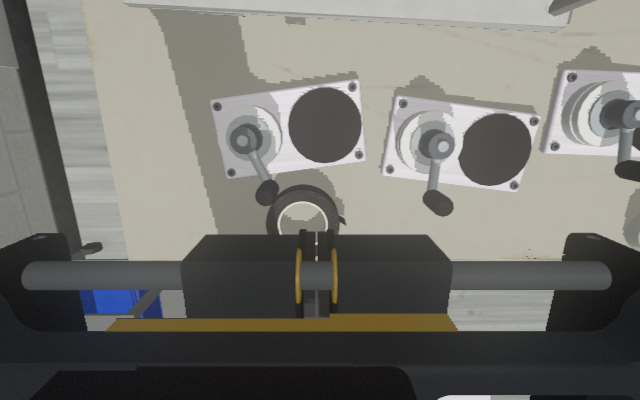

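The wrist view shows L's handle at (266,195), with its lever angled about 29° towards -y. M's handle is at (442,205) with a nearly straight lever. I'll yaw the tool to face L's push direction, (-0.49, 0.87).

Request:
{"fn": "play_rows", "kwargs": {
  "commands": [
    [[0.017,0.011,-0.05,0,0,0.5,1],[0.017,0.011,-0.06,0,0,0.5,1],[0.017,0.011,-0.08,0,0,0.5,1],[0.017,0.011,-0.122,0,0,0.5,1],[0.017,0.011,-0.122,0,0,0.5,1]]
  ]
}}

```text
time_s: 1.95
tcp_pos: [0.4531, 0.0974, 0.0578]
ee_rot: [[0.877, 0.481, -0.008], [0.481, -0.877, -0.004], [-0.009, -0.0, -1.0]]
wrist_force: [-0.9, -0.0, -0.6]
gripper_width: 0.005
```

Request:
{"fn": "play_rows", "kwargs": {
  "commands": [
    [[0,0,0,0,0,0,1],[0,0,0,0,0,0,1]]
  ]
}}

```text
time_s: 2.15
tcp_pos: [0.4574, 0.099, 0.0628]
ee_rot: [[0.877, 0.48, 0.004], [0.48, -0.877, 0.002], [0.004, 0.0, -1.0]]
wrist_force: [0.5, 0.5, 0.8]
gripper_width: 0.009
```

Request:
{"fn": "play_rows", "kwargs": {
  "commands": [
    [[-0.001,0.0018,0,0,0,0,1],[-0.002,0.0035,0,0,0,0,1],[-0.003,0.0053,0,0,0,0,1],[-0.003,0.0053,0,0,0,0,1]]
  ]
}}

```text
time_s: 2.55
tcp_pos: [0.4529, 0.1032, 0.061]
ee_rot: [[0.877, 0.48, 0.001], [0.48, -0.877, 0.0], [0.001, -0.0, -1.0]]
wrist_force: [0.4, -0.1, 0.5]
gripper_width: 0.001
```

Request:
{"fn": "play_rows", "kwargs": {
  "commands": [
    [[-0.001,0.0018,0,0,0,0,1],[-0.001,0.0018,0,0,0,0,1]]
  ]
}}

```text
time_s: 2.75
tcp_pos: [0.4517, 0.1048, 0.0606]
ee_rot: [[0.877, 0.48, -0.0], [0.48, -0.877, -0.0], [-0.0, 0.0, -1.0]]
wrist_force: [-0.0, 0.3, 0.8]
gripper_width: 0.009
```

Request:
{"fn": "play_rows", "kwargs": {
  "commands": [
    [[-0.001,0.0018,0,0,0,0,1],[-0.001,0.0018,0,0,0,0,1]]
  ]
}}

```text
time_s: 2.95
tcp_pos: [0.4507, 0.1066, 0.0605]
ee_rot: [[0.877, 0.48, -0.0], [0.48, -0.877, -0.0], [-0.0, 0.0, -1.0]]
wrist_force: [0.2, -0.5, 0.3]
gripper_width: 0.007
```

Request:
{"fn": "play_rows", "kwargs": {
  "commands": [
    [[-0.001,0.0018,0,0,0,0,1],[-0.001,0.0018,0,0,0,0,1]]
  ]
}}

```text
time_s: 3.15
tcp_pos: [0.4498, 0.1084, 0.0605]
ee_rot: [[0.877, 0.48, -0.0], [0.48, -0.877, 0.0], [-0.0, -0.0, -1.0]]
wrist_force: [0.7, 0.2, 0.1]
gripper_width: 0.009
```

Request:
{"fn": "play_rows", "kwargs": {
  "commands": [
    [[-0.001,0.0018,0,0,0,0,1],[-0.001,0.0018,0,0,0,0,1]]
  ]
}}

```text
time_s: 3.35
tcp_pos: [0.4487, 0.1102, 0.0606]
ee_rot: [[0.877, 0.48, 0.0], [0.48, -0.877, 0.0], [0.0, -0.0, -1.0]]
wrist_force: [0.7, 0.3, -1.1]
gripper_width: 0.006
```

Request:
{"fn": "play_rows", "kwargs": {
  "commands": [
    [[-0.001,0.0018,0,0,0,0,1],[-0.001,0.0018,0,0,0,0,1],[-0.001,0.0018,0,0,0,0,1]]
  ]
}}

```text
time_s: 3.65
tcp_pos: [0.4478, 0.1118, 0.0605]
ee_rot: [[0.877, 0.48, -0.0], [0.48, -0.877, -0.0], [-0.0, 0.0, -1.0]]
wrist_force: [-0.0, -1.5, -0.5]
gripper_width: 0.007
```

```bash
cat >> h.py <<'E'
def hands(c,T):
    P=xyz(c,T); k=((P[...,2]>.074)&(P[...,2]<.1)&(P[...,0]>.38)).astype(np.uint8)
    nn,L,S,C=cv2.connectedComponentsWithStats(k)
    for i in range(1,nn):
        if S[i,4]>40: print(S[i],ray(c,T,*C[i],.085).round(4))
E
python3 - <<'E'
from h import *
c,T=cap('wrist'); save(c,'w2.png',(120,60,440,300),2); hands(c,T)
s=r.sense();print(s['wrist_force'],s['tcp_pos'])
E
```

```text
[301 238  32  23 621] [0.4546 0.1159 0.085 ]
[495 395  36   5 169] [ 0.429  -0.0226  0.085 ]
[ 0.46914293 -0.15178062  0.32942193] [0.44777307 0.11181431 0.06053296]
```

View pics/w2.png

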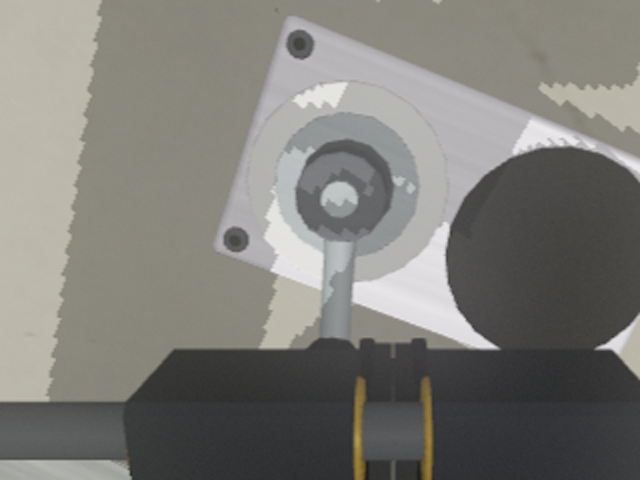

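The crop shows the stud at (340,198), the lever vertical with its handle at about (330,345), and the fingers' left edge at about (360,345). They are only just touching, so I'll keep pressing gently.

Request:
{"fn": "play_rows", "kwargs": {
  "commands": [
    [[-0.001,0.0018,0,0,0,0,1],[-0.001,0.0018,0,0,0,0,1]]
  ]
}}

```text
time_s: 3.9
tcp_pos: [0.4467, 0.1136, 0.0605]
ee_rot: [[0.877, 0.48, -0.0], [0.48, -0.877, -0.0], [-0.0, 0.0, -1.0]]
wrist_force: [0.4, -0.5, 0.6]
gripper_width: 0.004
```

Request:
{"fn": "play_rows", "kwargs": {
  "commands": [
    [[-0.001,0.0018,0,0,0,0,1],[-0.001,0.0018,0,0,0,0,1]]
  ]
}}

```text
time_s: 4.1
tcp_pos: [0.4456, 0.1155, 0.0605]
ee_rot: [[0.877, 0.48, -0.0], [0.48, -0.877, -0.0], [-0.0, -0.0, -1.0]]
wrist_force: [-0.7, -1.4, 0.5]
gripper_width: 0.006
```

Request:
{"fn": "play_rows", "kwargs": {
  "commands": [
    [[-0.001,0.0018,0,0,0,0,1],[-0.001,0.0018,0,0,0,0,1]]
  ]
}}

```text
time_s: 4.3
tcp_pos: [0.4446, 0.1173, 0.0605]
ee_rot: [[0.877, 0.48, -0.0], [0.48, -0.877, -0.0], [-0.0, -0.0, -1.0]]
wrist_force: [0.7, -0.9, 0.5]
gripper_width: 0.005
```

Run:
```python
from h import *
F=[]
for i in range(4):
    c,T=cap('wrist'); F.append(r.sense()['wrist_force'])
print(np.array(F).round(2)); print(np.mean(F,0)@[-.49,.87,0])
save(c,'w3.png',(120,60,440,300),2)
```

```text
[[-0.14  0.01 -0.47]
 [-0.15 -1.    0.68]
 [-0.41 -0.56 -0.86]
 [ 0.04 -1.08 -0.12]]
-0.48995902146626846
```

View pics/w3.png

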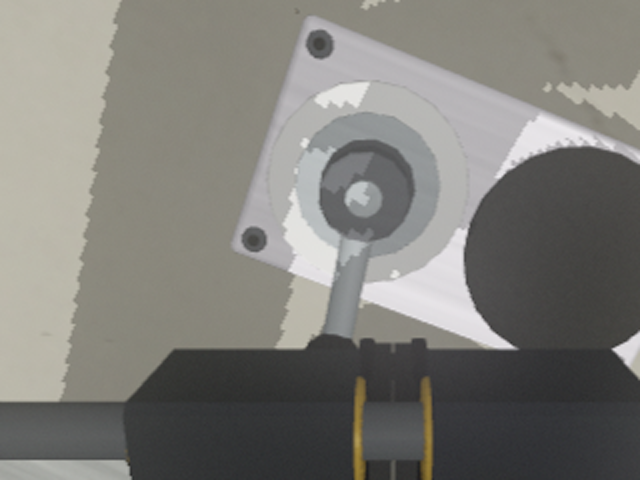

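L's lever now leans about 8.5° from vertical in the crop, with its stud at (363,198). The force is only about 1 N, whereas a tight lever would show about 7 N, so L is the loose one. Next I'll work out the arc about its stud.

Run:
```python
from h import *
c,T=cap('wrist'); S=ray(c,T,301.5,159,.06); s=r.sense(); t=s['tcp_pos']; print(S,t,s['wrist_force'])
v=(t-S)[:2]
for a in np.arange(0,.9,.05):
    R=np.array([[np.cos(a),np.sin(a)],[-np.sin(a),np.cos(a)]]); print(round(a,2),((R@v-v)*1000).round(1),(S[:2]+R@v).round(4))
```

```text
[0.48299834 0.14757279 0.06      ] [0.44476051 0.11728367 0.06051796] [-0.69393182 -1.43324448  0.33917202]
0.0 [0. 0.] [0.4448 0.1173]
0.05 [-1.5  1.9] [0.4433 0.1192]
0.1 [-2.8  4. ] [0.4419 0.1213]
0.15 [-4.1  6.1] [0.4407 0.1233]
0.2 [-5.3  8.2] [0.4395 0.1255]
0.25 [-6.3 10.4] [0.4385 0.1277]
0.3 [-7.2 12.7] [0.4375 0.1299]
0.35 [-8.1 14.9] [0.4367 0.1322]
0.4 [-8.8 17.3] [0.436  0.1346]
0.45 [-9.4 19.6] [0.4354 0.1369]
0.5 [-9.8 22. ] [0.4349 0.1393]
0.55 [-10.2  24.5] [0.4346 0.1417]
0.6 [-10.4  26.9] [0.4343 0.1442]
0.65 [-10.5  29.3] [0.4342 0.1466]
0.7 [-10.5  31.8] [0.4342 0.149 ]
0.75 [-10.4  34.2] [0.4344 0.1515]
0.8 [-10.1  36.6] [0.4346 0.1539]
0.85 [-9.8 39. ] [0.435  0.1563]
```

Request:
{"fn": "play_rows", "kwargs": {
  "commands": [
    [[-0.0015,0.0019,0,0,0,-0.05,1],[-0.0028,0.004,0,0,0,-0.1,1],[-0.0041,0.0061,0,0,0,-0.15,1],[-0.0053,0.0082,0,0,0,-0.2,1],[-0.0053,0.0082,0,0,0,-0.2,1]]
  ]
}}

```text
time_s: 5.05
tcp_pos: [0.4395, 0.1256, 0.0605]
ee_rot: [[0.955, 0.296, 0.0], [0.296, -0.955, 0.0], [0.0, -0.0, -1.0]]
wrist_force: [-0.0, -0.7, -0.2]
gripper_width: 0.004
```

Request:
{"fn": "play_rows", "kwargs": {
  "commands": [
    [[-0.001,0.0022,0,0,0,-0.05,1],[-0.0019,0.0045,0,0,0,-0.1,1],[-0.0019,0.0045,0,0,0,-0.1,1]]
  ]
}}

```text
time_s: 5.35
tcp_pos: [0.4376, 0.13, 0.0605]
ee_rot: [[0.98, 0.2, -0.0], [0.2, -0.98, -0.0], [-0.0, -0.0, -1.0]]
wrist_force: [-1.2, -0.8, 0.5]
gripper_width: 0.005
```

Request:
{"fn": "play_rows", "kwargs": {
  "commands": [
    [[-0.0008,0.0022,0,0,0,-0.05,1],[-0.0008,0.0022,0,0,0,-0.05,1]]
  ]
}}

```text
time_s: 5.55
tcp_pos: [0.4368, 0.1321, 0.0605]
ee_rot: [[0.988, 0.151, -0.0], [0.151, -0.988, -0.0], [-0.0, -0.0, -1.0]]
wrist_force: [0.1, -1.0, -0.1]
gripper_width: 0.004
```

Request:
{"fn": "play_rows", "kwargs": {
  "commands": [
    [[-0.0007,0.0024,0,0,0,-0.05,1],[-0.0007,0.0024,0,0,0,-0.05,1]]
  ]
}}

```text
time_s: 5.75
tcp_pos: [0.4361, 0.1346, 0.0605]
ee_rot: [[0.995, 0.102, -0.0], [0.102, -0.995, 0.0], [-0.0, -0.0, -1.0]]
wrist_force: [-0.8, -1.8, -0.1]
gripper_width: 0.008
```

Request:
{"fn": "play_rows", "kwargs": {
  "commands": [
    [[-0.0006,0.0023,0,0,0,-0.05,1],[-0.0006,0.0023,0,0,0,-0.05,1]]
  ]
}}

```text
time_s: 5.95
tcp_pos: [0.4355, 0.1368, 0.0605]
ee_rot: [[0.999, 0.052, -0.0], [0.052, -0.999, 0.0], [-0.0, -0.0, -1.0]]
wrist_force: [-0.2, -0.8, 0.1]
gripper_width: 0.008
```

Request:
{"fn": "play_rows", "kwargs": {
  "commands": [
    [[-0.0005,0.0024,0,0,0,-0.05,1],[-0.0005,0.0024,0,0,0,-0.05,1]]
  ]
}}

```text
time_s: 6.15
tcp_pos: [0.435, 0.1393, 0.0605]
ee_rot: [[1.0, 0.002, -0.0], [0.002, -1.0, 0.0], [-0.0, -0.0, -1.0]]
wrist_force: [-0.2, -1.1, 0.3]
gripper_width: 0.008
```

Request:
{"fn": "play_rows", "kwargs": {
  "commands": [
    [[-0.0004,0.0024,0,0,0,-0.05,1],[-0.0004,0.0024,0,0,0,-0.05,1]]
  ]
}}

```text
time_s: 6.35
tcp_pos: [0.4346, 0.1417, 0.0605]
ee_rot: [[0.999, -0.047, -0.0], [-0.047, -0.999, 0.0], [-0.0, -0.0, -1.0]]
wrist_force: [0.2, -1.4, -0.5]
gripper_width: 0.006
```

Request:
{"fn": "play_rows", "kwargs": {
  "commands": [
    [[-0.0002,0.0024,0,0,0,-0.05,1],[-0.0002,0.0024,0,0,0,-0.05,1]]
  ]
}}

```text
time_s: 6.55
tcp_pos: [0.4344, 0.1441, 0.0605]
ee_rot: [[0.995, -0.097, -0.0], [-0.097, -0.995, 0.0], [-0.0, -0.0, -1.0]]
wrist_force: [-0.9, -2.4, 0.4]
gripper_width: 0.002
```

Request:
{"fn": "play_rows", "kwargs": {
  "commands": [
    [[-0.0001,0.0024,0,0,0,-0.05,1],[-0.0001,0.0024,0,0,0,-0.05,1]]
  ]
}}

```text
time_s: 6.75
tcp_pos: [0.4342, 0.1465, 0.0605]
ee_rot: [[0.989, -0.147, -0.0], [-0.147, -0.989, -0.0], [-0.0, 0.0, -1.0]]
wrist_force: [-0.9, -1.2, -0.2]
gripper_width: 0.01
```

Request:
{"fn": "play_rows", "kwargs": {
  "commands": [
    [[0,0.0024,0,0,0,-0.05,1],[0,0.0024,0,0,0,-0.05,1]]
  ]
}}

```text
time_s: 6.95
tcp_pos: [0.4343, 0.1488, 0.0605]
ee_rot: [[0.981, -0.196, -0.0], [-0.196, -0.981, 0.0], [-0.0, 0.0, -1.0]]
wrist_force: [0.4, -0.6, 0.9]
gripper_width: 0.01
```

Request:
{"fn": "play_rows", "kwargs": {
  "commands": [
    [[0.0001,0.0024,0,0,0,-0.05,1],[0.0001,0.0024,0,0,0,-0.05,1]]
  ]
}}

```text
time_s: 7.15
tcp_pos: [0.4344, 0.1513, 0.0605]
ee_rot: [[0.97, -0.245, -0.0], [-0.245, -0.97, 0.0], [-0.0, -0.0, -1.0]]
wrist_force: [-0.2, -1.2, -0.4]
gripper_width: 0.003
```

Request:
{"fn": "play_rows", "kwargs": {
  "commands": [
    [[0.0002,0.0024,0,0,0,-0.05,1],[0.0002,0.0024,0,0,0,-0.05,1]]
  ]
}}

```text
time_s: 7.35
tcp_pos: [0.4346, 0.1537, 0.0605]
ee_rot: [[0.956, -0.293, -0.0], [-0.293, -0.956, 0.0], [-0.0, -0.0, -1.0]]
wrist_force: [0.4, -0.7, -0.6]
gripper_width: 0.003
```

Run:
```python
from h import *
F=[]
for i in range(3):
    c,T=cap('wrist'); F.append(r.sense()['wrist_force'])
print(np.mean(F,0).round(2))
save(c,'w4.png',(120,60,440,300),2)
```

```text
[-0.77 -0.52 -0.08]
```

View pics/w4.png

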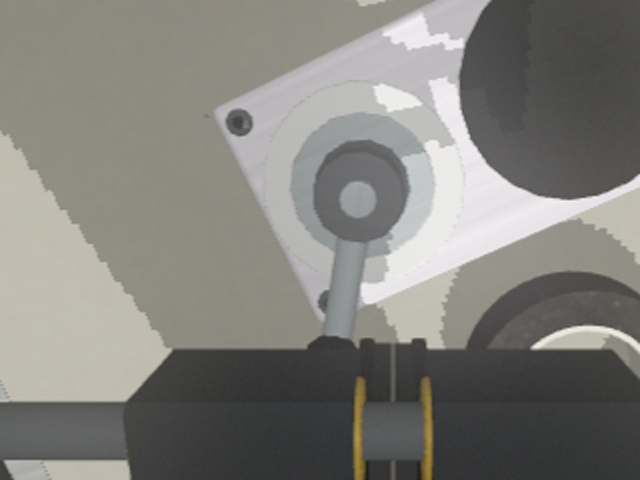

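The lever keeps the same angle to the tool at low force, so it is still turning. I'll continue in small steps.

Request:
{"fn": "play_rows", "kwargs": {
  "commands": [
    [[0.0004,0.0024,0,0,0,-0.05,1],[0.0004,0.0024,0,0,0,-0.05,1],[0.0004,0.0024,0,0,0,-0.05,1]]
  ]
}}

```text
time_s: 7.8
tcp_pos: [0.4347, 0.1557, 0.0605]
ee_rot: [[0.94, -0.341, -0.001], [-0.341, -0.94, -0.001], [-0.0, 0.001, -1.0]]
wrist_force: [-1.5, -1.4, -0.0]
gripper_width: 0.007
```

Request:
{"fn": "play_rows", "kwargs": {
  "commands": [
    [[0.0005,0.0024,0,0,0,-0.05,1],[0.0005,0.0024,0,0,0,-0.05,1],[0.0005,0.0024,0,0,0,-0.05,1]]
  ]
}}

```text
time_s: 8.1
tcp_pos: [0.4349, 0.1577, 0.0604]
ee_rot: [[0.922, -0.388, -0.001], [-0.388, -0.922, -0.001], [-0.001, 0.002, -1.0]]
wrist_force: [-1.2, -4.0, 2.3]
gripper_width: 0.004
```

```bash
cat > f.py <<'E'
from h import *
F=[]
for i in range(4):
    c,T=cap('wrist'); F.append(r.sense()['wrist_force'])
s=r.sense(); n=-np.array(s['ee_rot'])[:,1]; print(np.array(F).round(1).tolist(),(np.mean(F,0)@n).round(2),s['tcp_pos'])
E
python3 f.py
```

```text
[[-2.3, -4.1, 2.0], [-2.9, -4.3, 2.3], [-1.6, -3.8, 1.3], [-2.6, -4.1, 2.1]] -4.66 [0.43504583 0.15796797 0.06041283]
```

Request:
{"fn": "play_rows", "kwargs": {
  "commands": [
    [[0.0005,0.0012,0,0,0,0,1],[0.0005,0.0012,0,0,0,0,1],[0.0005,0.0012,0,0,0,0,1]]
  ]
}}

```text
time_s: 8.6
tcp_pos: [0.4354, 0.1589, 0.0604]
ee_rot: [[0.921, -0.389, -0.002], [-0.389, -0.921, -0.001], [-0.001, 0.002, -1.0]]
wrist_force: [-2.4, -5.2, 3.6]
gripper_width: 0.012
```

```bash
python3 f.py
```

```text
[[-2.0, -4.2, 2.9], [-2.1, -5.5, 2.3], [-1.9, -5.4, 2.4], [-2.4, -4.2, 2.8]] -5.28 [0.43540311 0.15892547 0.06042889]
```

The force holds at about 5.4 N, so the clamp has come up firm. I'll back off, lift and go to the cup.

Request:
{"fn": "play_rows", "kwargs": {
  "commands": [
    [[-0.008,-0.0184,0,0,0,0,1],[-0.008,-0.0184,0,0,0,0,1],[-0.008,-0.0184,0.05,0,0,0,1],[-0.008,-0.0184,0.1,0,0,0,1],[-0.008,-0.0184,0.14,0,0,0,1]]
  ]
}}

```text
time_s: 9.3
tcp_pos: [0.4302, 0.1432, 0.2041]
ee_rot: [[0.922, -0.388, 0.006], [-0.388, -0.922, 0.004], [0.004, -0.006, -1.0]]
wrist_force: [1.2, 0.3, 0.2]
gripper_width: 0.007
```

Request:
{"fn": "play_rows", "kwargs": {
  "commands": [
    [[0.03,-0.235,0,0,0,0.4,0],[0.03,-0.235,0,0,0,0.4,0],[0.03,-0.235,0,0,0,0.4,0],[0.03,-0.235,0,0,0,0.4,0],[0.03,-0.235,0,0,0,0.4,0]]
  ]
}}

```text
time_s: 9.8
tcp_pos: [0.4592, -0.0856, 0.2017]
ee_rot: [[1.0, 0.003, 0.006], [0.003, -1.0, 0.001], [0.006, -0.001, -1.0]]
wrist_force: [1.1, 0.1, -0.2]
gripper_width: 0.376
```

Request:
{"fn": "play_rows", "kwargs": {
  "commands": [
    [[0.045,-0.235,0,0,0,0,0],[0.045,-0.235,0,0,0,0,0],[0.045,-0.235,0,0,0,0,0],[0.045,-0.235,0,0,0,0,0],[0.045,-0.235,0,0,0,0,0]]
  ]
}}

```text
time_s: 10.3
tcp_pos: [0.5043, -0.3227, 0.201]
ee_rot: [[1.0, -0.0, 0.004], [-0.0, -1.0, -0.002], [0.004, 0.002, -1.0]]
wrist_force: [0.9, 1.5, -0.1]
gripper_width: 0.834
```

```bash
cat > cup.py <<'E'
from h import *
import sys
for i in range(3): c,T=cap('wrist')
save(c,sys.argv[1]); P=xyz(c,T); s=r.sense(); print(s['tcp_pos'],np.array(s['ee_rot']).round(3).tolist())
for n,lo,hi,h in [('rim',.055,.1,.066)]:
    k=((P[...,2]>lo)&(P[...,2]<hi)).astype(np.uint8)
    nn,L,S,C=cv2.connectedComponentsWithStats(k)
    for i in range(1,nn):
        if S[i,4]>60:
            x,y,w,hh,_=S[i]; q=P[L==i]; m=(c['image'][L==i]).mean(0)
            print(S[i],m.round(),(q.min(0)+q.max(0))/2, ray(c,T,*C[i],h).round(4),q.max(0)-q.min(0))
E
python3 cup.py w5.png
```

```text
[ 0.50366999 -0.32198392  0.20001012] [[1.0, -0.003, 0.003], [-0.003, -1.0, -0.001], [0.003, 0.001, -1.0]]
[ 87  75  41  22 567] [112. 111. 105.] [ 0.5994531  -0.14580462  0.07751525] [ 0.6    -0.1387  0.066 ] [0.01469986 0.00888626 0.04492061]
[ 336  108   52   52 1250] [198. 197. 191.] [ 0.55731066 -0.36757718  0.06171218] [ 0.5578 -0.3678  0.066 ] [0.04687285 0.04806852 0.01299675]
[ 432  153   54   49 1386] [198. 121.  22.] [ 0.51529596 -0.46490211  0.06164608] [ 0.5164 -0.4634  0.066 ] [0.04741187 0.04826824 0.01328099]
[180 177  26  24 464] [120. 121. 122.] [ 0.50339213 -0.20005499  0.05896331] [ 0.5058 -0.2039  0.066 ] [0.02408052 0.02502871 0.00752767]
[ 19 203  27  23 456] [112. 113. 115.] [ 0.47741183 -0.03190712  0.05887765] [ 0.4799 -0.0406  0.066 ] [0.02423924 0.02461517 0.00768198]
[ 345  213   46   47 1082] [ 36. 150. 145.] [ 0.45327105 -0.37713862  0.06160517] [ 0.455  -0.3767  0.066 ] [0.04814104 0.04535599 0.01314088]
[188 226  27  27 461] [66. 65. 63.] [ 0.45453038 -0.20882118  0.07097944] [ 0.4524 -0.2067  0.066 ] [0.01789197 0.01711209 0.03152014]
```

View pics/w5.png

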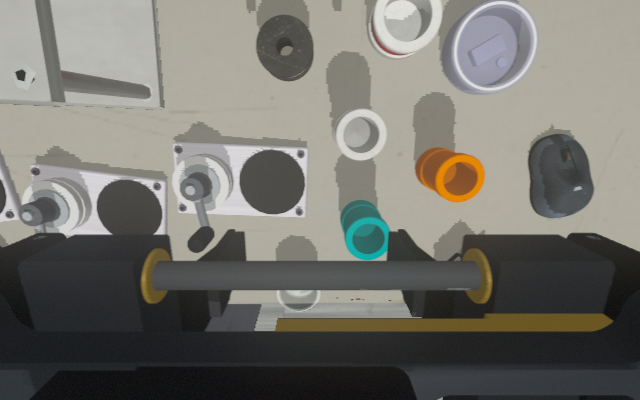

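The wrist view shows the plain cup's rim at (361,134), which works out to (0.5576, -0.3677). There is free room around it for a grasp with the jaws along y.

Request:
{"fn": "play_rows", "kwargs": {
  "commands": [
    [[0.0539,-0.0457,0,0,0,0,0],[0.0539,-0.0457,-0.04,0,0,0,0],[0.0539,-0.0457,-0.08,0,0,0,0],[0.0539,-0.0457,-0.11,0,0,0,0],[0.0539,-0.0457,-0.11,0,0,0,0]]
  ]
}}

```text
time_s: 10.95
tcp_pos: [0.554, -0.3629, 0.0855]
ee_rot: [[1.0, 0.001, -0.008], [0.001, -1.0, 0.004], [-0.008, -0.004, -1.0]]
wrist_force: [-0.3, 1.3, -0.5]
gripper_width: 0.997
```

Request:
{"fn": "play_rows", "kwargs": {
  "commands": [
    [[0,0,-0.025,0,0,0,0],[0,0,-0.048,0,0,0,0],[0,0,-0.048,0,0,0,0],[0,0,-0.048,0,0,0,0.2],[0,0,-0.048,0,0,0,0.6]]
  ]
}}

```text
time_s: 11.45
tcp_pos: [0.5577, -0.3658, 0.0453]
ee_rot: [[1.0, 0.001, 0.004], [0.001, -1.0, -0.002], [0.004, 0.002, -1.0]]
wrist_force: [-1.1, 0.2, 1.0]
gripper_width: 0.896
```

Request:
{"fn": "play_rows", "kwargs": {
  "commands": [
    [[0,0,0,0,0,0,0.7],[0,0,0,0,0,0,0.7],[0,0,0,0,0,0,0.7],[0,0,0,0,0,0,0.7],[0,0,0,0,0,0,0.7]]
  ]
}}

```text
time_s: 11.95
tcp_pos: [0.5561, -0.3658, 0.043]
ee_rot: [[1.0, 0.0, 0.001], [0.0, -1.0, -0.001], [0.001, 0.001, -1.0]]
wrist_force: [0.2, -0.3, 1.3]
gripper_width: 0.536
```

Request:
{"fn": "play_rows", "kwargs": {
  "commands": [
    [[0,0,0.03,0,0,0,0.7],[0,0,0.07,0,0,0,0.7],[0,0,0.11,0,0,0,0.7],[-0.04,0,0.11,0,0,0,0.7],[-0.06,0.03,0.11,0,0,0,0.7]]
  ]
}}

```text
time_s: 12.45
tcp_pos: [0.4941, -0.3368, 0.1529]
ee_rot: [[1.0, -0.004, 0.001], [-0.004, -1.0, 0.0], [0.001, -0.0, -1.0]]
wrist_force: [0.5, 1.7, -3.7]
gripper_width: 0.538
```

Request:
{"fn": "play_rows", "kwargs": {
  "commands": [
    [[-0.01,0.04,0,0,0,0,0.7],[-0.01,0.08,0,0,0,0,0.7],[-0.01,0.12,0,0,0,0,0.7],[-0.01,0.16,0,0,0,0,0.7],[-0.01,0.2,0,0,0,0,0.7]]
  ]
}}

```text
time_s: 12.95
tcp_pos: [0.4849, -0.1338, 0.152]
ee_rot: [[1.0, -0.001, -0.001], [-0.001, -1.0, 0.001], [-0.001, -0.001, -1.0]]
wrist_force: [-0.1, -0.2, -1.6]
gripper_width: 0.537
```

Request:
{"fn": "play_rows", "kwargs": {
  "commands": [
    [[0,0.04,0,0,0,0,0.7],[0,0.08,0,0,0,0,0.7],[0,0.12,0,0,0,0,0.7],[0,0.16,0,0,0,0,0.7],[0,0.16,0,0,0,0,0.7]]
  ]
}}

```text
time_s: 13.45
tcp_pos: [0.4857, 0.0282, 0.1523]
ee_rot: [[1.0, 0.005, 0.0], [0.005, -1.0, 0.001], [0.0, -0.001, -1.0]]
wrist_force: [-0.1, -0.5, -2.2]
gripper_width: 0.539
```

```bash
cat > pad.py <<'E'
from h import *
import sys
for i in range(2): c,T=cap('wrist')
save(c,sys.argv[1]); P=xyz(c,T); s=r.sense(); print(s['tcp_pos'],np.array(s['ee_rot']).round(3).tolist(),s['gripper_width'],s['time_s'])
g=c['image'].max(2)
k=((P[...,2]>.004)&(P[...,2]<.022)&(g<90)).astype(np.uint8)
nn,L,S,C=cv2.connectedComponentsWithStats(k)
for i in range(1,nn):
    if S[i,4]>300:
        q=P[L==i]; ct=max(cv2.findContours((L==i).astype(np.uint8),0,1)[0],key=len)
        e=cv2.fitEllipse(ct); print('pad',S[i],ray(c,T,*e[0],.013).round(4),((q.min(0)+q.max(0))/2).round(4),(q.max(0)-q.min(0)).round(3))
E
python3 pad.py w6.png
```

```text
[0.48513718 0.02536824 0.1520408 ] [[1.0, 0.002, -0.002], [0.002, -1.0, -0.0], [-0.002, 0.0, -1.0]] 0.5373078287337808 13.55
pad [ 585  136   55   75 3065] [ 0.4996 -0.2693  0.013 ] [ 0.5002 -0.2711  0.0128] [0.074 0.058 0.006]
pad [ 232  143   75   73 4036] [0.4949 0.0741 0.013 ] [0.4926 0.0728 0.0133] [0.073 0.073 0.005]
pad [ 410  170   74   64 3854] [ 0.4699 -0.1048  0.013 ] [ 0.4703 -0.1051  0.0134] [0.067 0.074 0.005]
```

View pics/w6.png

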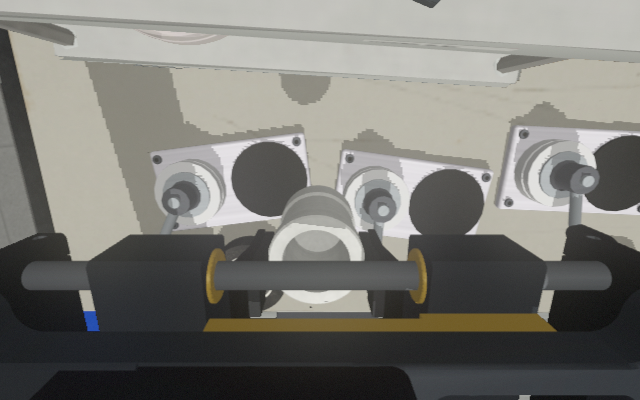

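The pad of clamp L is clear at (269,179), at about (0.4938, 0.073), and the cup hangs upright in the grip. Lowering over the pad.

Request:
{"fn": "play_rows", "kwargs": {
  "commands": [
    [[0.0073,0.03,0,0,0,0,0.7],[0.0073,0.0476,0,0,0,0,0.7],[0.0073,0.0476,-0.03,0,0,0,0.7],[0.0073,0.0476,-0.06,0,0,0,0.7],[0.0073,0.0476,-0.077,0,0,0,0.7]]
  ]
}}

```text
time_s: 14.05
tcp_pos: [0.4914, 0.0704, 0.0731]
ee_rot: [[1.0, -0.002, -0.004], [-0.002, -1.0, -0.001], [-0.004, 0.001, -1.0]]
wrist_force: [-1.2, 0.2, -1.0]
gripper_width: 0.535
```

Request:
{"fn": "play_rows", "kwargs": {
  "commands": [
    [[0,0,-0.005,0,0,0,0.7],[0,0,-0.01,0,0,0,0.7],[0,0,-0.015,0,0,0,0.7],[0,0,-0.015,0,0,0,0.7],[0,0,-0.015,0,0,0,0.7]]
  ]
}}

```text
time_s: 14.55
tcp_pos: [0.4936, 0.0723, 0.0612]
ee_rot: [[1.0, 0.0, 0.001], [0.0, -1.0, 0.001], [0.001, -0.001, -1.0]]
wrist_force: [-0.8, -0.1, -1.7]
gripper_width: 0.534
```

Request:
{"fn": "play_rows", "kwargs": {
  "commands": [
    [[0,0,-0.002,0,0,0,0.7],[0,0,-0.0035,0,0,0,0.7],[0,0,-0.0035,0,0,0,0.7]]
  ]
}}

```text
time_s: 14.85
tcp_pos: [0.493, 0.0722, 0.057]
ee_rot: [[1.0, 0.0, -0.0], [0.0, -1.0, -0.0], [-0.0, 0.0, -1.0]]
wrist_force: [-1.2, -0.0, -2.5]
gripper_width: 0.535
```

Request:
{"fn": "play_rows", "kwargs": {
  "commands": [
    [[0,0,-0.001,0,0,0,0.7],[0,0,-0.001,0,0,0,0.7]]
  ]
}}

```text
time_s: 15.05
tcp_pos: [0.4932, 0.0722, 0.056]
ee_rot: [[1.0, 0.0, 0.0], [0.0, -1.0, 0.0], [0.0, -0.0, -1.0]]
wrist_force: [-0.4, 0.2, -2.5]
gripper_width: 0.535
```

Still hanging at -2.5 N. I'll go down in small steps until it touches.

Request:
{"fn": "play_rows", "kwargs": {
  "commands": [
    [[0,0,-0.0005,0,0,0,0.7],[0,0,-0.001,0,0,0,0.7],[0,0,-0.001,0,0,0,0.7]]
  ]
}}

```text
time_s: 15.35
tcp_pos: [0.4934, 0.0722, 0.0559]
ee_rot: [[1.0, 0.001, 0.001], [0.001, -1.0, -0.0], [0.001, 0.0, -1.0]]
wrist_force: [-1.2, -1.0, 4.6]
gripper_width: 0.536
```

Request:
{"fn": "play_rows", "kwargs": {
  "commands": [
    [[0,0,-0.0005,0,0,0,0.7],[0,0,-0.0005,0,0,0,0.7]]
  ]
}}

```text
time_s: 15.55
tcp_pos: [0.4935, 0.0722, 0.0558]
ee_rot: [[1.0, 0.001, 0.001], [0.001, -1.0, -0.0], [0.001, 0.0, -1.0]]
wrist_force: [-3.3, -0.7, 9.2]
gripper_width: 0.543
```

Touched down. I'll open partway, rise clear and look.

Request:
{"fn": "play_rows", "kwargs": {
  "commands": [
    [[0,0,0.001,0,0,0,0.45],[0,0,0.001,0,0,0,0.4],[0,0,0.001,0,0,0,0.32],[0,0,0.001,0,0,0,0.32],[0,0,0.001,0,0,0,0.32]]
  ]
}}

```text
time_s: 16.05
tcp_pos: [0.4932, 0.0722, 0.0554]
ee_rot: [[1.0, 0.0, -0.0], [0.0, -1.0, -0.0], [-0.0, 0.0, -1.0]]
wrist_force: [-0.1, -0.4, -0.1]
gripper_width: 0.675
```

Request:
{"fn": "play_rows", "kwargs": {
  "commands": [
    [[0,0,0.01,0,0,0,0.32],[0,0,0.03,0,0,0,0.32],[0,0,0.06,0,0,0,0.32],[0,0,0.1,0,0,0,0.32],[-0.03,-0.04,0.12,0,0,0,0.32]]
  ]
}}

```text
time_s: 16.55
tcp_pos: [0.4703, 0.0375, 0.1786]
ee_rot: [[1.0, 0.005, 0.01], [0.005, -1.0, 0.002], [0.01, -0.002, -1.0]]
wrist_force: [0.4, -0.8, 0.1]
gripper_width: 0.68
```

Run:
```python
from h import *
for i in range(3): c,T=cap('wrist')
save(c,'w7.png'); P=xyz(c,T)
def blobs(c,T,P,lo,hi,nm):
    k=((P[...,2]>lo)&(P[...,2]<hi)&(P[...,0]<.58)&(P[...,0]>.4)).astype(np.uint8)
    nn,L,S,C=cv2.connectedComponentsWithStats(k)
    for i in range(1,nn):
        if S[i,4]>30:
            q=P[L==i]; print(nm,S[i],((q.min(0)+q.max(0))/2).round(4),(q.max(0)-q.min(0)).round(3))
blobs(c,T,P,.072,.09,'top')
g=c['image'].max(2); k=((P[...,2]>.004)&(P[...,2]<.022)&(g<90)).astype(np.uint8)
nn,L,S,C=cv2.connectedComponentsWithStats(k)
for i in range(1,nn):
    if S[i,4]>300: q=P[L==i]; print('pad',((q.min(0)+q.max(0))/2).round(4),(q.max(0)-q.min(0)).round(3))
s=r.sense(); print(s['tcp_pos'],s['gripper_width'],s['wrist_force'])
c,T=cap('top'); P=xyz(c,T); blobs(c,T,P,.07,.09,'topcam')
```

```text
top [ 244  136   57   56 1456] [0.4943 0.0706 0.0767] [0.047 0.048 0.009]
top [575 198  31  22 504] [ 0.4543 -0.2069  0.0794] [0.018 0.018 0.015]
top [152 215  25  19 362] [0.4392 0.169  0.0794] [0.016 0.017 0.015]
top [377 227  19  15  69] [ 0.4317 -0.0297  0.0791] [0.009 0.015 0.014]
pad [ 0.5004 -0.2738  0.013 ] [0.074 0.066 0.005]
pad [0.5118 0.0703 0.0133] [0.036 0.065 0.005]
pad [ 0.4668 -0.1043  0.0134] [0.073 0.073 0.005]
pad [0.4094 0.0884 0.013 ] [0.041 0.075 0.018]
[0.46481214 0.03419083 0.17638462] 0.6805402648560073 [-0.47903839 -0.1031579   0.02885243]
topcam [213 217  15   6  42] [0.5102 0.068  0.0789] [0.015 0.041 0.016]
```

View pics/w7.png

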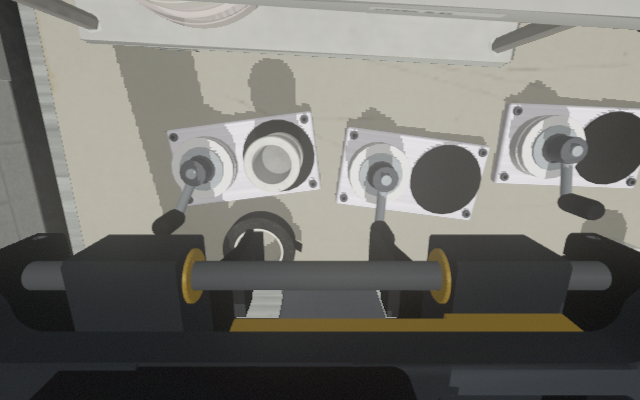

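```bash
python3 -c "
from station import r
print(r.finish_job())"
```

```text
the job is handed in; nothing more can be done
None
```

I found the loose clamp, tightened it until it came up firm, and flagged it with the tall cup. The job is handed in at about 17 s of robot time, with the gripper well clear of everything.

- **Loose clamp:** It is the left-most one (largest y). I tried it first and its lever gave way at about 1 N, so I never pressed the other two.
- **Tightening:** I turned it about 0.95 rad clockwise to its stop, pressed to about 5.4 N, then backed off. The last view shows its handle still at the turned position.
- **Flag:** The cup stands upright on that clamp's pad, within about 2–3 mm of the centre. Its rim is at (0.494, 0.071) and the pad centre, measured before placing, is about (0.494, 0.073).
- **Bystanders:** I touched nothing else on purpose. I did not re-measure the bystanders after the last move, and most of them were outside the last view.
- **Check that disagreed:** The overhead camera gave only a fragment of the cup, with the arm probably in the way. The final cup position therefore rests on the wrist camera alone.

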